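# Hold the bottle chest's spring lock open with its key

## Task

Unlock the wooden bottle chest and keep it unlocked: slide the shutter on the brass lock fully open, take the key out of its wooden block, push it down into the keyhole until it is fully home past the sticky pins, and turn it a full quarter turn clockwise (seen from above) to draw the spring bolt back. Finish while still gripping the key and holding it turned and fully home - do not let go, the lock springs back - and do not disturb the other things on the table and the chest.

Things in the scene. Friction and masses are not known exactly. Their poses are not given: they have to be found in the camera images.
- key: brass key standing upright, bow up, in the key block; 84 mm tall, 70 g. Origin at the centre of its lower tip, z up the shaft, x in the plane of the flat bow. From the tip: 0-15 mm a double bit, 22 mm along x, 6 mm along y, lowest 5 mm tapered; then a 6 mm round shaft; 34-38 mm a collar 26 mm across; a 10 mm stem; 50-84 mm the ring bow. Same either way round (half turn about z).
- key_bow (a point): centre of the key's bow, 67 mm above its tip, same axes as the key: the place to pinch it, across its thickness. The bow is a flat ring 34 mm across and 9 mm thick along y.
- key_block: small fixed wooden block, foot 70 x 54 mm, top 50 mm above the table. The key stands in a slot (25 x 9 mm, long side along x) in its top, collar on the block, tip 16 mm above the table. Origin under its centre. The key lifts straight out (35 mm to clear it).
- chest: fixed wooden bottle chest, 180 x 190 mm, lid 60 mm above the table, origin under its centre, x to its back (away from the robot at zero yaw), y to the left. On the lid is a brass lock case, 66 mm along x and 120 mm along y, its face 85 mm above the table; rails of the shutter, 21 to 27 mm to both sides of the keyhole along x, stand 7 mm above the face.
- keyhole (a point): centre of the keyhole in the lock's face; axes as the chest's. A slot 26 mm along x by 9 mm along y through the 14 mm face plate, edges bevelled outwards by 4 mm. The key goes in upright, bow along x, 34 mm deep, until its collar rests on the face. 5 to 12 mm down, sticky sprung pins close on the bit: pushing past takes about 5 to 15 N, with a small wiggle if it sticks. It turns only when home.
- shutter_grip (a point): middle of the top of the upright fin on the steel shutter (plate 42 x 44 x 4 mm) that covers the keyhole; axes as the chest's. The fin is 26 mm along x, 10 mm along y, 24 mm high; its top is 28 mm above the lock's face. With the shutter at 0 it stands 12 mm to the +y side of the keyhole.
- shutter (a joint): how far the shutter is slid open along the chest's +y, m: 0 shut, 0.055 fully open at its stop. It stays where it is left, friction about 2 N. Starts nearly shut, 0 to 0.008.
- lock_plug (a joint): how far the lock's slotted plug under the face is turned, rad: 0 at rest (in line with the keyhole), grows clockwise seen from above, stop at 1.57. A spring turns it back (0.06 N m at a quarter turn), so it stays turned only while the key is held. The key has about 0.14 rad of play in it. Turning draws a steel bolt at the front of the lock case out of its keeper.
- bottle_stopper: a cork bottle stopper with a turned brass-coloured knob, 30 x 30 x 53 mm, standing on the chest's lid behind the lock; bystander, origin under its centre
- pourer: a steel and cork pourer, 28 x 28 x 61 mm, standing between the key block and the chest; bystander, origin under its centre
- tastevin: a silver tasting cup with thumb ring, 82 x 103 x 28 mm, at the right; bystander, origin underneath
- waiters_friend: a folded waiter's corkscrew, 115 x 33 x 13 mm, lying at the right; bystander, origin underneath
- half_bottle: a full half bottle, 62 mm across, 243 mm tall, standing behind the chest; bystander, origin under its centre
- tasting_glass: a stemmed tasting glass, 65 mm across, 155 mm tall, standing behind the chest; bystander, origin under its centre

How it is judged (in metres and radians):
On the way, in this order (a step that is already met when the one before it is completed fails the run):
1. the shutter is slid fully open (at least 50 of 55 mm) (value of joint shutter above 0.05 m), for 0.2 s.
2. the key is fully home in the keyhole (at least 30 of 34 mm deep, upright, within 5 mm of its centre), the plug not yet turned more than 0.5 rad (z of key in the frame of keyhole below -0.03 m and horizontal distance between key and keyhole below 0.005 m and angle between the z axis of key and the z axis of keyhole, either way round below 0.15 rad and value of joint lock_plug below 0.5 rad), for 0.1 s.
At the end, for the whole second after the job is handed in: The fingers grip the key (more than 2 N) and hold it still: at least 30 of its 34 mm deep in the keyhole, within 5 mm of the centre and 0.15 rad of upright, the plug turned at least 1.3 rad of its 1.57 and at rest; the shutter is at least 50 mm open (z of key in the frame of keyhole below -0.03 m and horizontal distance between key and keyhole below 0.005 m and angle between the z axis of key and the z axis of keyhole, either way round below 0.15 rad and value of joint lock_plug above 1.3 rad and velocity of joint lock_plug between -0.1 and 0.1 rad/s and contact force between the fingers and key above 2 N and value of joint shutter above 0.05 m and linear speed of key below 0.02 m/s); the arm keeps its last pose, push and grip.
It fails at once if one of the other things (stopper, pourer, tasting cup, corkscrew, half bottle, glass) is shifted by more than 30 mm or tipped (distance of any of bottle_stopper, pourer, tastevin, waiters_friend, half_bottle, tasting_glass from where it was at the start of the episode above 0.03 m or angle between any of bottle_stopper, pourer, tastevin, waiters_friend, half_bottle, tasting_glass's own z axis and vertical above 0.6 rad).
It also fails if it takes over 61 s, if anything falls off the work surface, if the arm or the gripper's body presses on something with over 40 N, if the wrist force passes 120 N, or if a joint passes its speed limit or range.

## Robot

A 6-joint arm with a two-finger parallel gripper is mounted at the origin on a cart in front of the work surface, level with it; the furniture and walls round the work are solid. World frame = base frame: x ahead of the robot, y to its left, z up, the work surface at z = 0. Lengths are in mm, angles in degrees, forces in N, time in s.
With the tool pointing down it reaches from about 300 to 850 mm from the base axis. Payload 4.2 kg.
Tool frame: the origin (TCP) lies at the very end of the fingers, on their centre line; the grasp point (between the pads) lies env.pinch_z behind it (env.pinch_z is the distance from the TCP to the grasp point, in mm); z points along the fingers, y is the line along which they close (so a half turn about z gives the same grasp; the last joint's range is limited). The gripper opens to 91 mm and grips with 3 to 60 N. Pads are 32 mm wide; open, the fingers measure 118 mm over their backs; the gripper's body (76 mm by 178 mm) begins 60 mm behind the grasp point.
Start: joints at [70.76, 18.312, 89.639, -0, 72.044, -1.146], TCP at [178.584, 546.581, 213.976] pointing down, gripper open.
Joint ranges: [-177.97, 177.97], [-48.28, 115.42], [12.27, 149.76], [-77.06, 257.06], [2.81, 150.46], [-146.56, 146.56]. Speed limits (degrees/s): [147.25, 147.25, 180, 180, 180, 180].

## Interface

Orientations are given as [roll, pitch, yaw] about the fixed x, y, z axes, in that order (R = Rz(yaw) Ry(pitch) Rx(roll)).
In Python, from workcell import state, vision, job_done, env gives the robot as it stands.
- The arm moves only by the tool servo_tool, never from a script. Its argument "rows" is a list of rows, each a list of 5 numbers: the shift along the tool's x, y, z scaled (see below), then the turn about the tool's z scaled (see below), then the opening, from 0 (shut) to 1 (fully open). A call has 1 to 20 rows; each row is the pose to reach, as a shift and turn from the pose commanded when the call began, along the tool's axes at that moment; what a row does not reach only later rows make up. The controller multiplies each number of a shift by 200 mm and each number of a turn by 90 degrees. A row lasts 1/12 s, in which the tool goes at most 41.7 mm and 7.16 degrees, less where a joint would pass 70% of its speed; a pose out of reach is approached as far as the arm can. A call with a number of a shift or a turn outside -1 to 1 is refused whole. A call with a gripper value outside its range is refused whole. The fingers move at their own pace and stop on an object; "force" is the grip in N (left out, the last holds). Time passes only in rows, so rows that repeat a pose let the fingers close. It gives the time, the measured TCP pose, the force, the opening and the grip force at its end, in the units of the state.
- state(): the state, without advancing time (a new reading comes with each control period).
- vision.grab_frame(name): name is "scene" or "top" or "wrist"; returns the picture (480x640x3 uint8, red, green, blue); there is no depth.
- vision.camera_info(name): a dict with "vertical_fov" (degrees; the focal length in pixels is half the picture's height over the tangent of half this angle, whatever the lens; pixels are square), "cx", "cy" (the principal point, pixels), "T" (4x4, takes a point from camera to world coordinates). Camera axes: x right, y up, looking along -z (the intrinsics and any distortion apply to the point x, -y, -z); pixel columns grow to the right and rows downward; lengths in mm; the calibration is good to about 2 mm. A picture is of the moment at which its call begins: read the wrist's pose just before it. camera_info takes no time and is no camera call; for the wrist camera it gives the pose at the moment of the call.
- job_done(): hands the job in; it is judged then, once.
The state is a dict: "time_s": time; "qpos": joint angles; "qvel": joint speeds; "effort": joint torques, N m; "ee_pos": TCP position; "ee_rot": TCP orientation; "force": force on the tool from outside, world axes, zero at the start; "torque": the same for the moment, N m; "gripper_width": finger opening in mm; "gripper_force": force on a finger pad.
Only numpy, scipy, OpenCV 4.12 (cv2) and the standard library are available. Lean on these libraries where they do the work, as an engineer would, in place of code of your own. Each camera call takes 0.05 s, during which the arm holds its last target. There are 200 camera calls.

## Working session

There is one attempt and no reset: what is moved stays moved. The work goes in short steps, Python scripts to look and compute and a tool call to move; the robot and the scene stay as the last step left them, time stands still between calls to the robot, and variables do not carry over. Pictures are saved under pics/ and viewed, at most 10 in all, crops included, and the job is handed in when it is done.

Besides the shell and the picture viewer there is one more tool, called after "Emit:" by a JSON object that holds its "fn" and its "kwargs". servo_tool: Moves the arm, as the interface text tells. Its arguments: {"type":"object","properties":{"rows":{"type":"array"},"force":{"type":"number"}},"required":["rows"]}

```bash
mkdir -p pics; ls
python3 - <<'E'
from workcell import state, vision, env
import cv2
print(state(), env.pinch_z)
for n in ("scene","top","wrist"):
    i=vision.camera_info(n); print(n,{k:(v.round(3).tolist() if hasattr(v,'round') and k=='T' else v) for k,v in i.items()})
    cv2.imwrite(f"pics/{n}0.png",vision.grab_frame(n)[:,:,::-1])
E
```

```text
pics
{'time_s': 0.0, 'qpos': array([ 7.07582693e+01,  1.83531814e+01,  8.97050033e+01,  6.81846591e-04,
        7.20446951e+01, -1.14696012e+00]), 'qvel': array([-0.03477284,  0.05062346, -0.02147318,  0.02893061, -0.12116863,
       -0.00032917]), 'effort': array([ 1.21101497e-03, -4.12466955e+01, -2.31978214e+01,  7.27956416e-02,
        4.56902571e-02, -1.53165079e-04]), 'ee_pos': array([178.43072988, 546.09129802, 213.11435294]), 'ee_rot': array([-1.79897154e+02, -2.70746192e-03,  1.61905016e+02]), 'force': array([-1.03019419,  0.24610181,  0.95057302]), 'torque': array([ 0.0483952, -0.0195352, -0.0237041]), 'gripper_force': 0.0, 'gripper_width': 91.0171679989136} 18.8
scene {'vertical_fov': 57.137120874288925, 'cx': 322.1118708838916, 'cy': 231.282247727006, 'T': [[0.628, 0.435, -0.645, -37.804], [-0.778, 0.328, -0.535, -750.628], [-0.021, 0.838, 0.545, 620.988], [0.0, 0.0, 0.0, 1.0]]}
top {'vertical_fov': 55.65806301613667, 'cx': 322.1191616016501, 'cy': 244.95634676400422, 'T': [[-0.015, 0.991, -0.129, 446.834], [-1.0, -0.017, -0.014, -234.924], [-0.016, 0.129, 0.992, 1142.639], [0.0, 0.0, 0.0, 1.0]]}
wrist {'vertical_fov': 64.43724878371121, 'cx': 323.7950015335249, 'cy': 235.5678831682894, 'T': [[0.311, -0.913, -0.263, 103.012], [0.95, 0.298, 0.089, 570.606], [-0.003, -0.277, 0.961, 384.371], [0.0, 0.0, 0.0, 1.0]]}
```

View pics/top0.png

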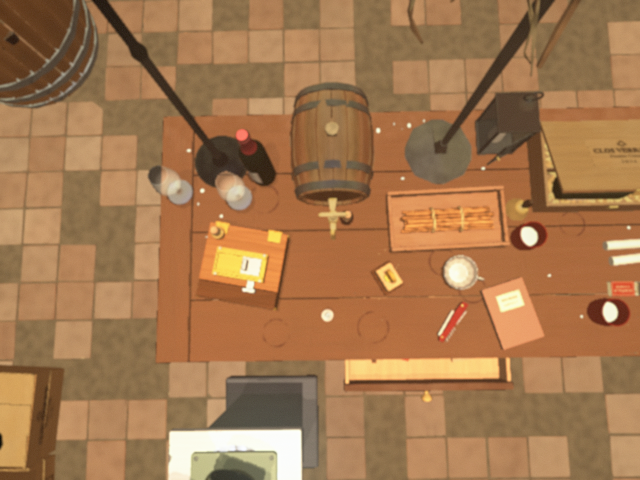

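View pics/scene0.png

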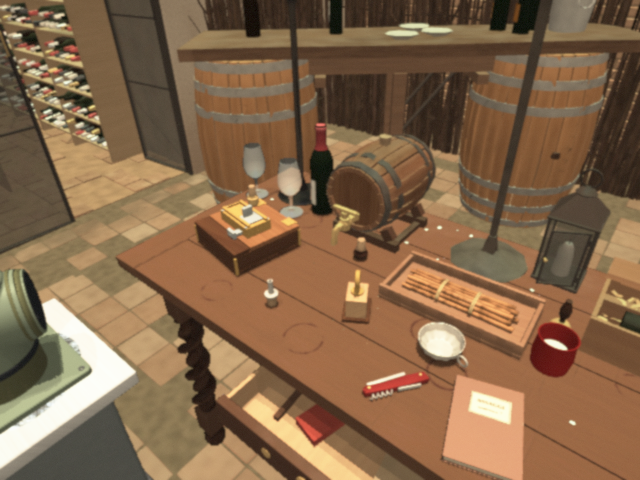

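The top view shows the chest around (243,265), the key block at (389,277) and the pourer at (327,315). I'll enlarge both.

```bash
cat > h.py <<'E'
import numpy as np
from workcell import vision
def f(i): return 240/np.tan(np.radians(i["vertical_fov"]/2))
def ray2z(i,u,v,z):
    T=np.array(i["T"]); d=T[:3,:3]@np.array([(u-i["cx"])/f(i),-(v-i["cy"])/f(i),-1]); o=T[:3,3]
    return o+d*(z-o[2])/d[2]
def proj(i,p):
    T=np.array(i["T"]); c=T[:3,:3].T@(np.array(p,float)-T[:3,3])
    return np.array([i["cx"]+f(i)*c[0]/-c[2], i["cy"]-f(i)*c[1]/-c[2]])
def crop(img,u0,v0,w,h,k):
    import cv2
    return cv2.resize(img[v0:v0+h,u0:u0+w],None,fx=k,fy=k,interpolation=cv2.INTER_CUBIC)
E
python3 - <<'E'
from h import *; import cv2
a=cv2.imread("pics/top0.png"); s=cv2.imread("pics/scene0.png")
A=np.hstack([crop(a,190,215,100,100,4),crop(a,350,240,80,80,5)])
cv2.imwrite("pics/c1.png",A)
B=np.hstack([crop(s,190,180,120,100,4),crop(s,330,260,50,80,5)[:400]])
cv2.imwrite("pics/c2.png",B)
E
```

```text
(no output)
```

View pics/c1.png

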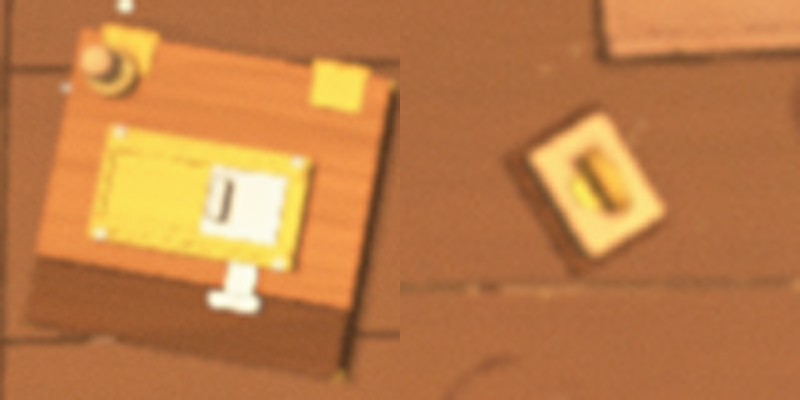

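View pics/c2.png

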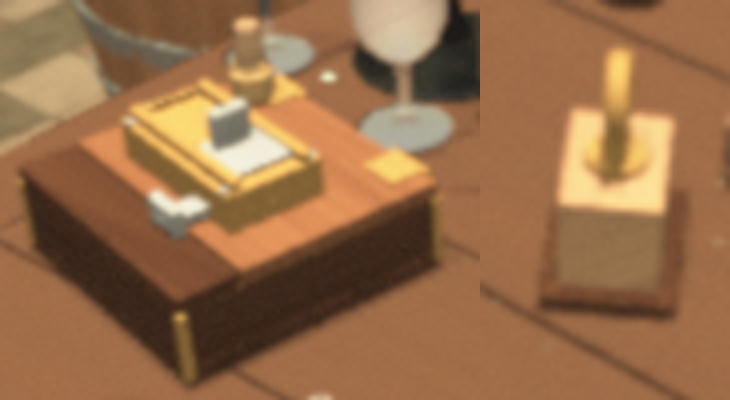

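Run:
```python
from h import *
i=vision.camera_info("top")
P=[ray2z(i,190+x/4,215+y/4,85) for x,y in [(112,125),(312,158),(292,270),(90,235)]]
P=np.array(P);print(P.round(1), P.mean(0).round(1))
for k in range(4):
    d=P[(k+1)%4]-P[k]; print(np.linalg.norm(d).round(1),np.degrees(np.arctan2(d[1],d[0])).round(1))
Q=np.array([ray2z(i,350+(x-400)/5,240+y/5,50) for x,y in [(530,155),(600,107),(665,212),(598,258)]])
print(Q.round(1),Q.mean(0).round(1))
for k in range(4):
    d=Q[(k+1)%4]-Q[k]; print(np.linalg.norm(d).round(1),np.degrees(np.arctan2(d[1],d[0])).round(1))
# lid corners
L=np.array([ray2z(i,190+x/4,215+y/4,60) for x,y in [(78,30),(393,80),(345,0)][:2]]);print(L.round(1))
s=vision.camera_info("scene")
print("stopper",ray2z(i,190+108/4,215+85/4,60).round(), "pourer",ray2z(i,327,318,10).round(),"bow",ray2z(i,350+200/5,240+180/5,83).round(1), ray2z(i,350+185/5,240+180/5,83).round(1))
# scene bow at (330+(618-480)/5, 260+80/5)
print("scene bow",ray2z(s,330+138/5,260+80/5,83).round(1))
```

```text
[[585.9  25.1  85. ]
 [564.4 -92.8  85. ]
 [499.  -81.2  85. ]
 [521.3  37.1  85. ]] [542.6 -28.   85. ]
119.9 -100.3
66.3 169.9
120.3 79.3
65.7 -10.5
[[ 524.1 -348.    50. ]
 [ 546.7 -382.3   50. ]
 [ 495.8 -411.6   50. ]
 [ 474.4 -378.9   50. ]] [ 510.2 -380.2   50. ]
41.1 -56.7
58.7 -150.1
39.1 123.2
58.5 31.9
[[ 647.6   52.8   60. ]
 [ 613.6 -138.4   60. ]]
stopper [614.  34.  60.] pourer [ 413. -228.   10.] bow [ 509.6 -376.7   83. ] [ 509.7 -369.7   83. ]
scene bow [ 517.4 -376.3   83. ]
```

Lock case measures 120×66 mm and the key block's top 59×40 mm at yaw about 31°, so both are consistent with the given sizes. The chest's yaw is about -10.3°. Moving over the lock for a wrist view.

Emit:
{"fn": "servo_tool", "kwargs": {"rows": [[-0.875,-0.72,0,0,1],[-0.875,-0.72,0,0,1],[-0.875,-0.72,0,0,1],[-0.875,-0.72,0,0,1],[-0.875,-0.72,0,0,1],[-0.875,-0.72,0,0,1]]}}

```text
time_s: 0.65
ee_pos: [301.4, 351.4, 213.8]
ee_rot: [-179.9, 0.1, 161.8]
force: [1.1, 0.3, -0.5]
gripper_width: 90.8
gripper_force: 0.0
```

Emit:
{"fn": "servo_tool", "kwargs": {"rows": [[-0.875,-0.72,0,0,1],[-0.875,-0.72,0,0,1],[-0.875,-0.72,0,0,1],[-0.875,-0.72,0,0,1],[-0.875,-0.72,0,0,1],[-0.875,-0.72,0,0,1]]}}

```text
time_s: 1.15
ee_pos: [423.6, 160.5, 213.9]
ee_rot: [-179.9, 0.1, 161.7]
force: [-1.7, 0.1, 0.1]
gripper_width: 91.3
gripper_force: 0.0
```

Emit:
{"fn": "servo_tool", "kwargs": {"rows": [[-0.875,-0.72,0.15,-0.087,0.5],[-0.875,-0.72,0.15,-0.087,0.5],[-0.875,-0.72,0.15,-0.087,0.5],[-0.875,-0.72,0.15,-0.087,0.5],[-0.875,-0.72,0.15,-0.087,0.5],[-0.875,-0.72,0.15,-0.087,0.5],[-0.875,-0.72,0.15,-0.087,0.5],[-0.875,-0.72,0.15,-0.087,0.5]]}}

```text
time_s: 1.82
ee_pos: [543.4, -28.1, 183.0]
ee_rot: [180.0, -0.1, 169.6]
force: [-0.2, 0.4, -0.0]
gripper_width: 45.9
gripper_force: 0.0
```

Run:
```python
from h import *; import cv2, pickle
from workcell import state
i=vision.camera_info("wrist"); s=state(); im=vision.grab_frame("wrist")
pickle.dump((i,s),open("w1.pkl","wb")); cv2.imwrite("pics/w1.png",im[:,:,::-1])
print(s["ee_pos"],s["ee_rot"],s["gripper_width"],s["time_s"])
```

```text
[543.36660708 -28.06659289 183.03572235] [ 1.79982847e+02 -1.18125364e-01  1.69579742e+02] 45.90816200465462 1.8167
```

View pics/w1.png

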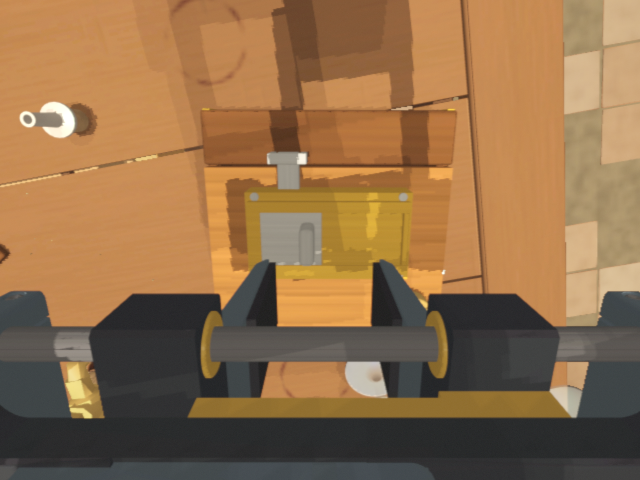

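Wrist view: bolt at (287,160), shutter plate (261-321, 212-264), and fin near (307,242). I'll enlarge that area.

Run:
```python
from h import *; import cv2
a=cv2.imread("pics/w1.png"); cv2.imwrite("pics/c3.png",crop(a,240,180,180,110,4.4))
```

```text
(no output)
```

View pics/c3.png

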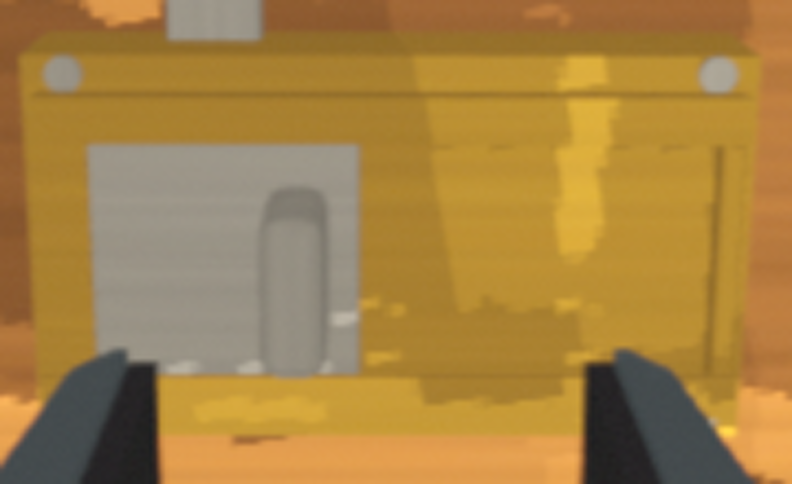

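Run:
```python
from h import *; import pickle
i,s=pickle.load(open("w1.pkl","rb"))
k=4.4; g=lambda x,y,z: ray2z(i,240+x/k,180+y/k,z)
for n,x,y,z in [("fintop",296,298,113),("finL",266,298,113),("finR",326,298,113),("finFront",296,222,113),("finBack",296,375,113),("plL",92,260,89),("plR",358,260,89),("plFront",225,145,89),("faceTL",22,55,85),("faceTR",760,55,85),("rivL",62,74,85),("rivR",718,74,85),("stopline",712,260,89)]:
    p=g(x,y,z); d=p[:2]-[542.6,-28]; t=np.radians(-10.3); c,sn=np.cos(t),np.sin(t)
    print(n,p.round(1),"chest-frame rel case ctr",np.round([c*d[0]+sn*d[1],-sn*d[0]+c*d[1]],1))
```

```text
fintop [539.9 -39.2 113. ] chest-frame rel case ctr [ -0.7 -11.5]
finL [539.  -43.7 113. ] chest-frame rel case ctr [ -0.7 -16. ]
finR [540.7 -34.7 113. ] chest-frame rel case ctr [-0.7 -7. ]
finFront [528.2 -36.9 113. ] chest-frame rel case ctr [-12.6 -11.3]
finBack [552.  -41.6 113. ] chest-frame rel case ctr [ 11.7 -11.7]
plL [534.7 -73.6  89. ] chest-frame rel case ctr [  0.4 -46.2]
plR [542.6 -30.3  89. ] chest-frame rel case ctr [ 0.4 -2.3]
plFront [519.6 -48.   89. ] chest-frame rel case ctr [-19.  -23.8]
faceTL [499.9 -77.8  85. ] chest-frame rel case ctr [-33.1 -56.6]
faceTR [521.5  39.8  85. ] chest-frame rel case ctr [-32.9  62.9]
rivL [504.1 -72.1  85. ] chest-frame rel case ctr [-30.  -50.3]
rivR [523.4  32.7  85. ] chest-frame rel case ctr [-29.8  56.3]
stopline [553.2  27.2  89. ] chest-frame rel case ctr [ 0.6 56.2]
```

Fin top measures 24×9 mm at (540,-39), matching its given size. Descending onto it and gripping.

Emit:
{"fn": "servo_tool", "kwargs": {"rows": [[0.007,-0.058,0,0,0.5],[0.007,-0.058,0.2,0,0.5],[0.007,-0.058,0.35,0,0.5],[0.007,-0.058,0.445,0,0.5],[0.007,-0.058,0.445,0,0.5],[0.007,-0.058,0.445,0,0.1],[0.007,-0.058,0.445,0,0.0],[0.007,-0.058,0.445,0,0.0],[0.007,-0.058,0.445,0,0.0],[0.007,-0.058,0.445,0,0.0]], "force": 20}}

```text
time_s: 2.7
ee_pos: [540.6, -38.2, 96.1]
ee_rot: [180.0, 0.1, 169.7]
force: [-0.2, -0.3, 0.2]
gripper_width: 15.0
gripper_force: 0.0
```

Emit:
{"fn": "servo_tool", "kwargs": {"rows": [[0,0,0,0,0],[0,0,0,0,0],[0,0,0,0,0],[0,0,0,0,0]]}}

```text
time_s: 3.03
ee_pos: [540.4, -38.5, 95.8]
ee_rot: [-180.0, 0.1, 169.7]
force: [-1.2, -1.0, 6.0]
gripper_width: 10.0
gripper_force: 20.0
```

Emit:
{"fn": "servo_tool", "kwargs": {"rows": [[0,0.03,0,0,0],[0,0.06,0,0,0],[0,0.09,0,0,0],[0,0.12,0,0,0],[0,0.15,0,0,0],[0,0.18,0,0,0],[0,0.21,0,0,0],[0,0.225,0,0,0],[0,0.24,0,0,0],[0,0.25,0,0,0],[0,0.25,0,0,0],[0,0.25,0,0,0]]}}

```text
time_s: 4.03
ee_pos: [549.7, 11.0, 95.8]
ee_rot: [180.0, 0.1, 169.7]
force: [-0.3, -0.8, 5.5]
gripper_width: 9.8
gripper_force: 20.0
```

Moved 50 mm with no stop yet; pushing on gently to the stop.

Emit:
{"fn": "servo_tool", "kwargs": {"rows": [[0,0.01,0,0,0],[0,0.02,0,0,0],[0,0.03,0,0,0],[0,0.04,0,0,0],[0,0.04,0,0,0],[0,0.04,0,0,0],[0,0.04,0,0,0]]}}

```text
time_s: 4.62
ee_pos: [549.8, 11.8, 95.7]
ee_rot: [-179.3, 0.1, 169.9]
force: [-3.8, -22.4, 7.6]
gripper_width: 10.1
gripper_force: 20.0
```

At the stop (22 N). Releasing, rising, and looking at the keyhole.

Emit:
{"fn": "servo_tool", "kwargs": {"rows": [[0,-0.035,0,0,0],[0,-0.035,0,0,0.25],[0,-0.035,0,0,0.3],[0,-0.035,0,0,0.3],[0,-0.035,-0.2,0,0.3],[0,-0.035,-0.35,0,0.4],[0,-0.2,-0.35,0,0.4],[0,-0.37,-0.35,0,0.4],[0,-0.37,-0.35,0,0.4],[0,-0.37,-0.35,0,0.4],[0,-0.37,-0.35,0,0.4]]}}

```text
time_s: 5.53
ee_pos: [537.1, -53.3, 164.5]
ee_rot: [180.0, -0.0, 169.7]
force: [0.2, -0.2, -0.6]
gripper_width: 36.5
gripper_force: 0.0
```

Run:
```python
from h import *; import cv2, pickle
from workcell import state
i=vision.camera_info("wrist"); s=state(); im=vision.grab_frame("wrist")
pickle.dump((i,s),open("w2.pkl","wb")); cv2.imwrite("pics/w2.png",im[:,:,::-1])
print(s["ee_pos"],s["ee_rot"],s["gripper_width"],s["time_s"])
cv2.imwrite("pics/c4.png",crop(im[:,:,::-1],240,170,190,120,4.2))
```

```text
[537.09724228 -53.29505354 164.53214228] [ 1.79956011e+02 -4.30297240e-02  1.69733117e+02] 36.48989616579932 5.5333
```

View pics/c4.png

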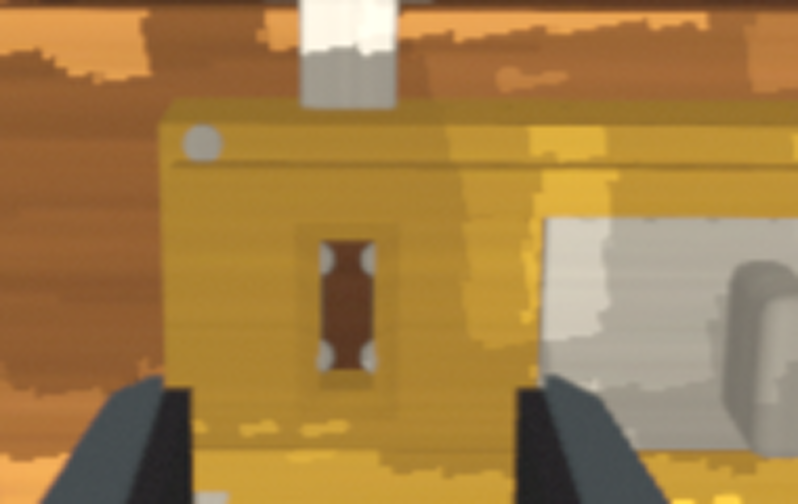

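Run:
```python
from h import *; import pickle
i,s=pickle.load(open("w2.pkl","rb"))
k=4.2; g=lambda x,y,z: ray2z(i,240+x/k,170+y/k,z)
for n,x,y,z in [("outer",347,321,85),("oL",296,320,85),("oR",398,320,85),("oF",347,224,85),("oB",347,417,85),("inner81",347,305,81),("iL",320,305,81),("iR",374,305,81),("iF",347,240,81),("iB",347,370,81),("case left edge F",162,125,85),("rail",300,165,85),("rail2",700,167,85),("plL",543,330,89)]:
    p=g(x,y,z); d=p[:2]-[537.8,-54.1]; t=np.radians(-10.3); c,sn=np.cos(t),np.sin(t)
    print(n,p.round(1),np.round([c*d[0]+sn*d[1],-sn*d[0]+c*d[1]],1))
```

```text
outer [537.5 -54.8  85. ] [-0.1 -0.7]
oL [535.9 -63.   85. ] [-0.3 -9.1]
oR [538.9 -46.5  85. ] [-0.3  7.7]
oF [521.4 -51.8  85. ] [-16.6  -0.7]
oB [554.1 -57.8  85. ] [16.7 -0.7]
inner81 [536.  -54.5  81. ] [-1.6 -0.7]
iL [535.2 -58.9  81. ] [-1.6 -5.2]
iR [536.9 -50.1  81. ] [-1.7  3.8]
iF [525.  -52.5  81. ] [-12.8  -0.7]
iB [547.3 -56.6  81. ] [ 9.8 -0.7]
case left edge F [500.2 -77.8  85. ] [-32.8 -30.1]
rail [510.5 -57.5  85. ] [-26.3  -8.2]
rail2 [522.2   5.4  85. ] [-26.   55.8]
plL [543.5 -23.5  89. ] [ 0.1 31.1]
```

Keyhole at about (537.6,-54.7); its outer bevel measures 33×17 mm as expected, and the fin estimate agrees within 1 mm. Moving over the key.

Emit:
{"fn": "servo_tool", "kwargs": {"rows": [[-0.08,-0.817,-0.125,0.77,0.4],[-0.08,-0.817,-0.125,0.77,0.4],[-0.08,-0.817,-0.125,0.77,0.4],[-0.08,-0.817,-0.125,0.77,0.4],[-0.08,-0.817,-0.125,0.77,0.4],[-0.08,-0.817,-0.125,0.77,0.4],[-0.08,-0.817,-0.125,0.77,0.4],[-0.08,-0.817,-0.125,0.77,0.4],[-0.08,-0.817,-0.125,0.77,0.4],[-0.08,-0.817,-0.125,0.77,0.4]]}}

```text
time_s: 6.42
ee_pos: [524.3, -216.3, 189.4]
ee_rot: [-180.0, -0.1, 100.2]
force: [0.0, -0.4, 0.3]
gripper_width: 36.5
gripper_force: 0.0
```

Emit:
{"fn": "servo_tool", "kwargs": {"rows": [[-0.792,-0.214,0,0.77,0.4],[-0.792,-0.214,0,0.77,0.4],[-0.792,-0.214,0,0.77,0.4],[-0.792,-0.214,0,0.77,0.4],[-0.792,-0.214,0,0.77,0.4],[-0.792,-0.214,0,0.77,0.4],[-0.792,-0.214,0,0.77,0.4],[-0.792,-0.214,0,0.77,0.4],[-0.792,-0.214,0,0.77,0.4],[-0.792,-0.214,0,0.77,0.4],[-0.792,-0.214,0,0.77,0.4],[-0.792,-0.214,0,0.77,0.4]]}}

```text
time_s: 7.42
ee_pos: [511.1, -380.2, 189.4]
ee_rot: [-180.0, -0.0, 31.4]
force: [-0.2, -0.2, 0.3]
gripper_width: 36.3
gripper_force: 0.0
```

Run:
```python
from h import *; import cv2, pickle
from workcell import state
i=vision.camera_info("wrist"); s=state(); im=vision.grab_frame("wrist")
pickle.dump((i,s),open("w3.pkl","wb")); cv2.imwrite("pics/w3.png",im[:,:,::-1])
print(s["ee_pos"],s["ee_rot"],s["gripper_width"],s["time_s"],s["qpos"].round())
cv2.imwrite("pics/c5.png",crop(im[:,:,::-1],230,160,190,140,4.2))
```

```text
[ 511.12747888 -380.18331879  189.44976494] [-1.79952809e+02 -3.19275373e-03  3.13538890e+01] 36.34529553000502 7.4167 [-38.  25.  83.   0.  72.  21.]
```

View pics/c5.png

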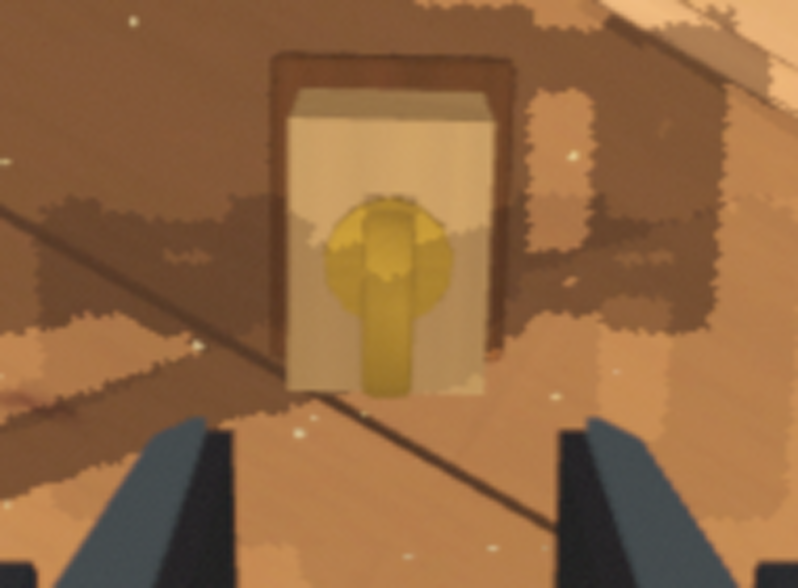

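Run:
```python
from h import *; import pickle
i,s=pickle.load(open("w3.pkl","rb"))
k=4.2; g=lambda x,y,z: ray2z(i,230+x/k,160+y/k,z)
P=np.array([g(*q,50) for q in [(288,118),(494,120),(485,393),(287,390)]]); print(P.round(1),P.mean(0).round(1))
for n in range(4):
    d=P[(n+1)%4]-P[n]; print(np.linalg.norm(d).round(1),np.degrees(np.arctan2(d[1],d[0])).round(1))
print("collar",g(389,258,54).round(1),g(325,262,54).round(1),g(453,262,54).round(1))
a,b=g(388.5,220,86),g(386.5,390,86);print("bow ends",a.round(1),b.round(1),np.degrees(np.arctan2(*(a-b)[[1,0]])))
t=np.radians(s["ee_rot"][2]);X=np.array([np.cos(t),np.sin(t)]);Y=np.array([np.sin(t),-np.cos(t)])
print("TCP",proj(i,s["ee_pos"]))
for n,p in (("block",P.mean(0)),("collar",g(389,258,54)),("bowmid",g(387.5,300,95))): d=p[:2]-s["ee_pos"][:2]; print(n,d@X,d@Y)
```

```text
[[ 524.4 -347.6   50. ]
 [ 545.  -382.2   50. ]
 [ 496.5 -410.7   50. ]
 [ 476.  -375.7   50. ]] [ 510.4 -379.1   50. ]
40.2 -59.2
56.2 -149.5
40.6 120.4
56.0 30.1
collar [ 511.5 -378.6   54. ] [ 504.2 -368.2   54. ] [ 517.3 -389.8   54. ]
bow ends [ 524.1 -370.9   86. ] [ 497.  -386.9   86. ] 30.631776490640142
TCP [324.37544973 290.60906799]
block 0.005061118224381822 -1.3217405092761068
collar 1.1138312435343383 -1.2032929224699505
bowmid 3.8499987400991147 -1.3538305930807588
```

Key at (510.7,-379), yaw 30.4°; the collar, block and bow agree. Descending to pinch.

Emit:
{"fn": "servo_tool", "kwargs": {"rows": [[0.002,-0.006,0.15,0.011,0.4],[0.002,-0.006,0.3,0.011,0.4],[0.002,-0.006,0.45,0.011,0.4],[0.002,-0.006,0.58,0.011,0.4],[0.002,-0.006,0.627,0.011,0.4],[0.002,-0.006,0.627,0.011,0.4],[0.002,-0.006,0.627,0.011,0.2],[0.002,-0.006,0.627,0.011,0],[0.002,-0.006,0.627,0.011,0],[0.002,-0.006,0.627,0.011,0],[0.002,-0.006,0.627,0.011,0],[0.002,-0.006,0.627,0.011,0],[0.002,-0.006,0.627,0.011,0]], "force": 45}}

```text
time_s: 8.55
ee_pos: [510.7, -380.3, 66.0]
ee_rot: [179.9, -0.1, 30.1]
force: [-0.9, 2.2, 6.2]
gripper_width: 8.6
gripper_force: 45.0
```

Emit:
{"fn": "servo_tool", "kwargs": {"rows": [[0,0,0,0,0],[0,0,0,0,0],[0,0,0,0,0],[0,0,0,0,0]]}}

```text
time_s: 8.88
ee_pos: [510.7, -380.3, 66.0]
ee_rot: [179.9, -0.1, 30.1]
force: [-0.5, 0.1, 5.2]
gripper_width: 8.7
gripper_force: 45.0
```

Emit:
{"fn": "servo_tool", "kwargs": {"rows": [[0,0,-0.05,0,0],[0,0,-0.12,0,0],[0,0,-0.22,0,0],[0,0,-0.35,0,0],[0,0,-0.48,0,0],[0,0,-0.52,0,0],[0,0,-0.52,0,0]]}}

```text
time_s: 9.47
ee_pos: [511.2, -380.9, 171.3]
ee_rot: [179.7, -0.1, 30.1]
force: [0.0, -0.8, -0.1]
gripper_width: 8.8
gripper_force: 45.0
```

Emit:
{"fn": "servo_tool", "kwargs": {"rows": [[0.05,-0.07,0,-0.078,0],[0.09,-0.13,0,-0.155,0],[0.14,-0.2,0,-0.233,0],[0.19,-0.27,0,-0.31,0],[0.23,-0.34,0,-0.388,0],[0.28,-0.4,0,-0.466,0],[0.33,-0.47,0,-0.543,0],[0.37,-0.54,0,-0.62,0],[0.42,-0.6,0,-0.7,0],[0.467,-0.67,0,-0.776,0],[0.467,-0.67,0,-0.776,0]]}}

```text
time_s: 10.38
ee_pos: [522.4, -214.2, 166.5]
ee_rot: [-179.8, -0.2, 100.3]
force: [0.1, 0.2, -1.5]
gripper_width: 8.4
gripper_force: 45.0
```

Emit:
{"fn": "servo_tool", "kwargs": {"rows": [[0.08,0.02,0,-0.078,0],[0.16,0.04,0,-0.155,0],[0.24,0.06,0,-0.233,0],[0.32,0.082,0,-0.31,0],[0.4,0.103,0,-0.388,0],[0.48,0.124,0,-0.466,0],[0.56,0.145,0,-0.543,0],[0.64,0.165,0,-0.62,0],[0.72,0.186,0,-0.7,0],[0.77,0.2,0,-0.75,0],[0.79,0.206,0,-0.775,0],[0.79,0.206,0,-0.775,0],[0.79,0.206,0,-0.775,0]]}}

```text
time_s: 11.47
ee_pos: [536.3, -54.8, 167.5]
ee_rot: [-180.0, -0.1, 169.6]
force: [0.0, -0.3, -0.2]
gripper_width: 8.6
gripper_force: 45.0
```

Run:
```python
from h import *; import cv2, pickle
from workcell import state
i=vision.camera_info("wrist"); s=state(); im=vision.grab_frame("wrist")
pickle.dump((i,s),open("w4.pkl","wb")); cv2.imwrite("pics/w4.png",im[:,:,::-1])
print(s["ee_pos"],s["ee_rot"],s["gripper_width"],s["gripper_force"],s["time_s"],s["qpos"].round())
print("TCP px",proj(i,s["ee_pos"]))
cv2.imwrite("pics/c6.png",crop(im[:,:,::-1],240,150,160,190,3.15))
```

```text
[536.26098857 -54.78764981 167.4521935 ] [-1.79970949e+02 -1.07892806e-01  1.69605404e+02] 8.575651326938162 44.99930486083031 11.4667 [ -7.  17.  98.  -0.  65. -87.]
TCP px [324.82037663 294.36324155]
```

View pics/c6.png

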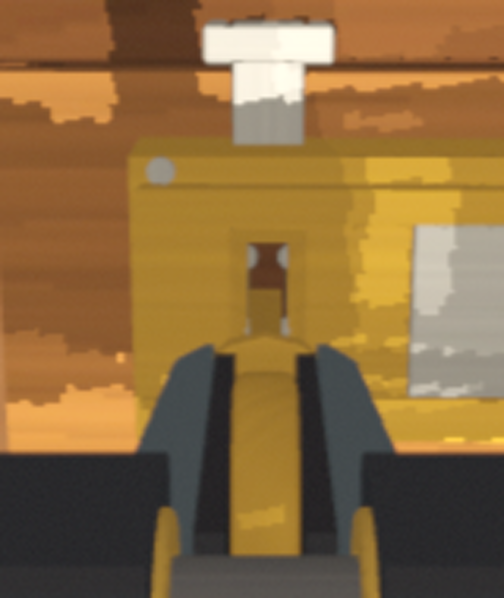

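Run:
```python
from h import *; import pickle
i,s=pickle.load(open("w4.pkl","rb")); k=3.15
g=lambda x,y,z: ray2z(i,240+x/k,150+y/k,z)
t=np.radians(s["ee_rot"][2]);X=np.array([np.cos(t),np.sin(t)]);Y=np.array([np.sin(t),-np.cos(t)])
for n,x,y,z in [("hole L",248,300,81),("hole R",289,300,81),("holeF",268,243,81),("bevL",231,300,85),("bevR",304,300,85),("bevF",268,229,85),
 ("bitL",249.5,310,119),("bitR",281,310,119),("bitF",265,290,117.5),("bitF+5",265,290,122),("collarF",265,337,153),("bowtopL",231,400,167+24),("bowtopR",300,400,167+24)]:
    d=g(x,y,z)[:2]-s["ee_pos"][:2]; print(n,round(d@X,1),round(d@Y,1))
```

```text
hole L -2.0 -4.2
hole R -2.0 5.0
holeF 11.3 0.3
bevL -0.7 -7.9
bevR -0.7 8.2
bevF 15.5 0.2
bitL 8.0 -3.4
bitR 8.0 2.7
bitF 11.5 -0.4
bitF+5 12.9 -0.4
collarF 14.3 -0.4
bowtopL 18.7 -4.8
bowtopR 18.7 4.3
```

Relative to the hole, the key must shift about -2.3 mm along tool x and +0.6 mm along tool y. Applying this and lowering slowly.

Emit:
{"fn": "servo_tool", "kwargs": {"rows": [[-0.012,0.003,0,0,0],[-0.012,0.003,0.05,0,0],[-0.012,0.003,0.1,0,0],[-0.012,0.003,0.14,0,0],[-0.012,0.003,0.16,0,0],[-0.012,0.003,0.175,0,0],[-0.012,0.003,0.185,0,0],[-0.012,0.003,0.185,0,0],[-0.012,0.003,0.185,0,0]]}}

```text
time_s: 12.27
ee_pos: [539.4, -54.3, 131.7]
ee_rot: [180.0, 0.0, 169.7]
force: [-0.5, -0.5, -0.6]
gripper_width: 9.2
gripper_force: 45.0
```

Emit:
{"fn": "servo_tool", "kwargs": {"rows": [[0,0,0.01,0,0],[0,0,0.02,0,0],[0,0,0.03,0,0],[0,0,0.04,0,0],[0,0,0.04,0,0],[0,0,0.04,0,0]], "force": 60}}

```text
time_s: 12.77
ee_pos: [539.1, -54.4, 123.3]
ee_rot: [-180.0, -0.0, 169.7]
force: [0.7, -1.9, -1.3]
gripper_width: 8.5
gripper_force: 60.0
```

Emit:
{"fn": "servo_tool", "kwargs": {"rows": [[0,0,0.015,0,0],[0,0,0.03,0,0],[0,0,0.045,0,0],[0,0,0.06,0,0],[0,0,0.06,0,0],[0,0,0.06,0,0]]}}

```text
time_s: 13.27
ee_pos: [538.6, -54.2, 110.6]
ee_rot: [-180.0, -0.1, 169.7]
force: [0.3, -1.0, -2.7]
gripper_width: 8.7
gripper_force: 60.0
```

Emit:
{"fn": "servo_tool", "kwargs": {"rows": [[0,0,0.015,0,0],[0,0,0.03,0,0],[0,0,0.045,0,0],[0,0,0.06,0,0],[0,0,0.06,0,0],[0,0,0.06,0,0]]}}

```text
time_s: 13.77
ee_pos: [539.1, -53.9, 100.9]
ee_rot: [180.0, 0.0, 169.7]
force: [-3.5, 1.1, 9.6]
gripper_width: 8.8
gripper_force: 60.0
```

Emit:
{"fn": "servo_tool", "kwargs": {"rows": [[0,0,0.01,0,0],[0,0,0.02,0,0],[0,0,0.03,0,0],[0,0,0.03,0,0],[0,0,0.03,0,0]]}}

```text
time_s: 14.18
ee_pos: [539.2, -53.9, 100.8]
ee_rot: [180.0, 0.2, 169.7]
force: [-14.2, 1.8, 45.7]
gripper_width: 8.6
gripper_force: 60.0
```

Hard stop at TCP z≈101, the expected home height. Easing the push to about 20 N before turning.

Emit:
{"fn": "servo_tool", "kwargs": {"rows": [[0.004,0,-0.015,0,0],[0.004,0,-0.02,0,0],[0.004,0,-0.02,0,0],[0.004,0,-0.02,0,0]]}}

```text
time_s: 14.52
ee_pos: [539.1, -54.0, 100.9]
ee_rot: [180.0, 0.2, 169.7]
force: [-5.2, 1.5, 20.7]
gripper_width: 8.6
gripper_force: 60.0
```

Run:
```python
from h import *; import cv2, pickle
from workcell import state
i=vision.camera_info("wrist"); s=state(); im=vision.grab_frame("wrist")
print(s["ee_pos"],s["force"],s["torque"],s["qpos"].round())
cv2.imwrite("pics/c7.png",crop(im[:,:,::-1],200,110,240,200,3))
```

```text
[539.12236303 -53.95852409 100.8908235 ] [-5.20446226  1.53437777 20.69082249] [ 0.26023081  1.06592081 -0.04462951] [ -7.  21. 104.   0.  55. -87.]
```

View pics/c7.png

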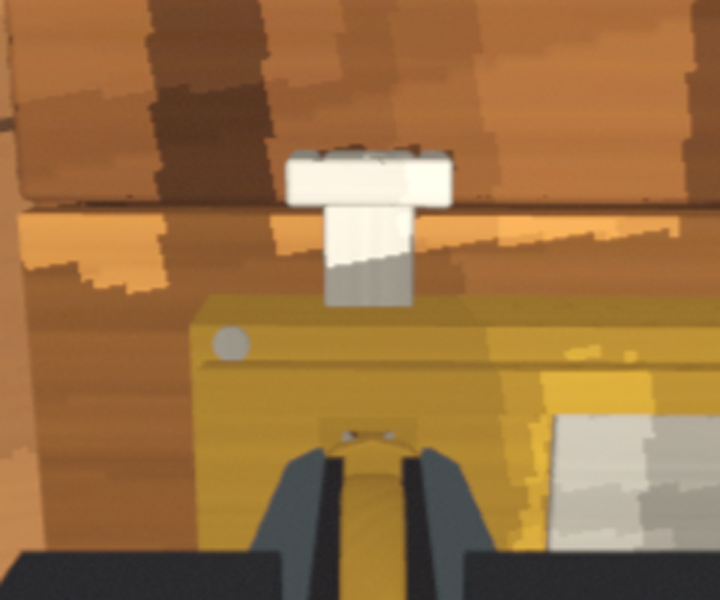

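The view shows the collar at (370,440) sitting on the keyhole's bevel, so the key is home. The bolt is at (369,255). Turning clockwise now.

Emit:
{"fn": "servo_tool", "kwargs": {"rows": [[0,0,0,0.06,0],[0,0,0,0.12,0],[0,0,0,0.18,0],[0,0,0,0.24,0],[0,0,0,0.3,0],[0,0,0,0.36,0],[0,0,0,0.42,0],[0,0,0,0.48,0],[0,0,0,0.5,0],[0,0,0,0.5,0]]}}

```text
time_s: 15.4
ee_pos: [539.6, -55.0, 100.9]
ee_rot: [179.9, 0.2, 124.7]
force: [-3.7, -3.2, 18.6]
gripper_width: 8.7
gripper_force: 60.0
```

Emit:
{"fn": "servo_tool", "kwargs": {"rows": [[0,0,0,0.06,0],[0,0,0,0.12,0],[0,0,0,0.18,0],[0,0,0,0.24,0],[0,0,0,0.3,0],[0,0,0,0.36,0],[0,0,0,0.42,0],[0,0,0,0.48,0],[0,0,0,0.53,0],[0,0,0,0.56,0],[0,0,0,0.56,0],[0,0,0,0.56,0],[0,0,0,0.56,0]]}}

```text
time_s: 16.48
ee_pos: [538.4, -55.2, 100.9]
ee_rot: [179.9, 0.1, 74.4]
force: [-6.4, -2.7, 20.4]
gripper_width: 8.7
gripper_force: 60.0
```

Run:
```python
from h import *; import cv2
from workcell import state
s=state(); print(s["ee_pos"],s["ee_rot"],s["force"],s["torque"],s["gripper_force"])
top=vision.grab_frame("top"); sc=vision.grab_frame("scene"); cv2.imwrite("pics/top1.png",top[:,:,::-1]); cv2.imwrite("pics/scene1.png",sc[:,:,::-1])
a=cv2.imread("pics/scene0.png").astype(int); b=sc[:,:,::-1].astype(int)
# bolt strip around (228..243, 228..240) bright grey mask extents
for n,m in (("before",a),("after",b)):
    r=m[220:245,222:246]; msk=(r.min(2)>110)&(r.max(2)-r.min(2)<45); y,x=np.nonzero(msk); print(n,msk.sum(),x.mean()+222 if len(x) else 0,y.mean()+220 if len(y) else 0)
d=np.abs(a-b).max(2)
for n,(u,v) in dict(pourer=(271,293),cup=(442,343),cork=(396,384),bottle=(320,180),glass=(290,185)).items(): print(n,(d[v-12:v+12,u-12:u+12]>40).mean().round(2))
```

```text
[538.37407648 -55.22666853 100.88552638] [1.79891158e+02 1.03545650e-01 7.43703497e+01] [-6.43468012 -2.72293113 20.43646179] [-0.75571353  1.60153347 -0.0489134 ] 60.00814251601696
before 62 233.91935483870967 231.66129032258064
after 0 0 0
pourer 0.0
cup 0.0
cork 0.0
bottle 0.0
glass 0.09
```

Run:
```python
from h import *; import cv2,pickle
def rect(im,i,z=72,k=2):  # resample to chest frame plane, rows x from -100..0, cols y -40..40 rel keyhole
    c,s=np.cos(np.radians(-10.3)),np.sin(np.radians(-10.3)); xs=np.arange(-90,-10,3); ys=np.arange(-30,31,4)
    pts=np.array([[proj(i,[537.6+c*x-s*y,-54.7+s*x+c*y,z]) for y in ys] for x in xs],np.float32)
    return xs,pts,cv2.remap(im,pts[...,0],pts[...,1],cv2.INTER_LINEAR)
def show(n,im,i):
    xs,pts,r=rect(im,i); r=r.astype(int); g=(r.min(2)>100)&(r.max(2)-r.min(2)<50)
    print(n,pts.reshape(-1,2).min(0),pts.reshape(-1,2).max(0))
    for x,row in zip(xs,g): print(x,''.join('#' if b else '.' for b in row))
i,_=pickle.load(open("w2.pkl","rb")); show("before",cv2.imread("pics/w2.png"),i)
i=vision.camera_info("wrist"); show("after",np.ascontiguousarray(vision.grab_frame("wrist")[:,:,::-1]),i)
```

```text
before [277.1594  110.15035] [368.30832 224.9732 ]
-90 ................
-87 ................
-84 ................
-81 ................
-78 ................
-75 ................
-72 ................
-69 ................
-66 ................
-63 ................
-60 .....######.....
-57 ....########....
-54 ....########....
-51 ......####......
-48 ......####......
-45 ......####......
-42 ......####......
-39 ......####......
-36 ......####......
-33 ................
-30 .#..............
-27 .##.............
-24 ................
-21 ................
-18 ................
-15 ................
-12 ................
after [154.09846 219.53226] [308.02863 330.22363]
-90 ................
-87 ................
-84 ................
-81 ................
-78 ................
-75 ................
-72 ................
-69 ................
-66 ................
-63 ................
-60 ......#####.....
-57 ......######....
-54 ......######....
-51 ......#....#....
-48 ................
-45 ......#####.....
-42 ......#####.....
-39 ......#####.....
-36 ................
-33 ................
-30 ................
-27 ................
-24 ................
-21 ...............#
-18 ...............#
-15 ...............#
-12 ...............#
```

The bolt has come out of its keeper, leaving a gap between them. The tool has turned 95°, the key is held home with 20 N down and 60 N grip, and the bystanders are unmoved.

```bash
python3 -c "
from workcell import job_done; print(job_done())"
```

```text
the job is handed in; nothing more can be done
None
```

I handed the job in with the shutter open at its stop and the key fully home, turned about 95° clockwise and still gripped. The bolt is visibly out of its keeper; no pass/fail verdict was shown.

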